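# Level the sprung desk stand and hold it

## Task

Slide the blue spirit level along the stand's wooden deck, without lifting it, onto the yellow outline so that it lies straight within it, and let go of it. Then take the black knob of the sprung levelling foot, press it down as far as it goes, and turn it until, with the foot held down, the bubble rests midway between the two black lines. Finish while holding: the fingers stay on the knob and keep it fully pressed down; leave everything else where it is.

Things in the scene. Friction and masses are not known exactly. Their poses are not given: they have to be found in the camera images.
- level_center (a point): centre of the loose blue spirit level, a bar 110 mm long (its own y axis), 28 mm wide (x), 34 mm tall (z), 0.28 kg, lying on the deck; this point is 17 mm above its underside. A lime-green vial 64 mm long stands 10 mm proud along the middle of its top, with a white bubble and two black lines.
- bubble (a joint): where the white bubble stands along the vial, in m: 0 = midway between the black lines, positive = toward the knob's end (that end is too high); stops at +-0.017. The bubble is 18 mm long and the lines 26 mm apart, so it clears both within about 4 mm. It drifts slowly: allow about 2 s to settle.
- spot (a point): centre of the yellow outline (42 x 122 mm) painted on the deck, on the deck's top, 50 mm above the desk. The deck is a flat dark board 90 mm (x) by 335 mm (y, its length), hinged to a fixed base plate at its +y end, 165 mm from here; it tilts at most 0.02 rad. The knob is toward -y of the spot.
- foot_grip (a point): point on the axis of the foot's black knob at the height to grip, 25 mm above the deck's top, 15 mm below the knob's top, 137 mm from the spot. The knob is a ribbed cylinder 34 mm across and 34 mm tall on a steel flange 54 mm across, whose top is 6 mm above the deck. Knob and flange turn together about the upright axis; both may be pushed on.
- spring_arm (a joint): how far the foot's spring has lifted the knob's end of the deck, in rad: 0 = pressed fully down, 0.012 = fully up (3.6 mm at the knob), where it springs back when not pressed. About 9 N straight down on the knob holds it fully down (readings are noisy, average them); only then does the bubble tell whether the foot is set right.
- foot: the levelling foot; origin on its axis at the deck's top. It turns stiffly (0.06 N m) and stays as left. Counter-clockwise seen from above lowers this end of the deck (1.8 mm per rad at the knob) and moves the bubble about 9.5 mm per rad away from the knob. It starts too high: with the foot pressed down it needs 0.6 to 1.3 rad counter-clockwise.
- level: the spirit level itself; origin at the centre of its underside, z up, y along its length
- mug: blue-grey mug, loose, a bystander to be left alone (origin under its centre)
- parts_jar: white jar with black lid, loose, a bystander to be left alone (origin under its centre)
- glue_stick: red and yellow glue stick, loose, a bystander to be left alone (origin under its centre)
- mouse: black mouse, loose, a bystander to be left alone (origin under its centre)

How it is judged:
By the outcome, as a careful person would: the job done as asked, in the order asked, and still so for the second after the job is handed in, while the arm keeps its last pose, push and grip.
It also fails if it takes over 51 s, if anything falls off the work surface, if the arm or the gripper's body presses on something with over 40 N, if the wrist force passes 120 N, or if a joint passes its speed limit or range.

## Robot

A 7-joint arm with a two-finger parallel gripper is mounted at the origin on a cart in front of the work surface, level with it; the furniture and walls round the work are solid. World frame = base frame: x ahead of the robot, y to its left, z up, the work surface at z = 0. Lengths are in m, angles in rad, forces in N, time in s.
With the tool pointing down it reaches from about 0.4 to 0.9 m from the base axis. Payload 5.5 kg.
Tool frame: the origin (TCP) lies at the very end of the fingers, on their centre line; the grasp point (between the pads) lies 19 mm behind it; z points along the fingers, y is the line along which they close (so a half turn about z gives the same grasp; the last joint's range is limited). The gripper opens to 92 mm and grips with 3 to 60 N. Pads are 19 mm wide; open, the fingers measure 130 mm over their backs; the gripper's body (75 mm by 190 mm) begins 47 mm behind the grasp point.
Start: joints at [-0.917, 0.501, -0.427, 1.55, 0.221, 1.138, -0.21], TCP at [0.248, 0.601, 0.227] pointing down, gripper open.
Joint ranges: [-2.88, 2.88], [-0.31, 2.03], [-1.54, 1.56], [0.2, 2.42], [-1.41, 4.55], [0.19, 2.02], [-2.57, 2.57]. Speed limits (rad/s): [2.57, 2.57, 3.14, 3.14, 3.14, 3.14, 3.14].

## Interface

Orientations are given as a rotation vector (axis times angle).
In Python, from bench import env gives the robot as it stands.
- The arm moves only by the tool play_rows, never from a script. Its argument "commands" is a list of rows, each a list of 5 numbers: the shift along the tool's x, y, z in cm, then the turn about the tool's z in rad, then the closure, from 0 (fully open) to 1 (shut). A call has 1 to 12 rows; each row shifts and turns the commanded pose from where the row before left it, along the tool's axes as they then stand; what a row does not reach is not made up. A row lasts 1/10 s, in which the tool goes at most 50 mm and 8.59 degrees, less where a joint would pass 70% of its speed; a pose out of reach is approached as far as the arm can. A call is refused whole if a number of a shift passes 5 or a number of a turn 0.15, either way. A call with a gripper value outside its range is refused whole. The fingers move at their own pace and stop on an object; "grip_force" is the grip in N (left out, the last holds). Time passes only in rows, so rows that do not move let the fingers close. It gives the time, the measured TCP pose, the force, the opening and the grip force at its end, in the units of the state.
- env.get_obs(): the state, without advancing time (a new reading comes with each control period).
- env.camera(name): name is "scene" or "side" or "wrist"; returns the picture (384x512x3 uint8, red, green, blue); there is no depth.
- env.calibration(name): a dict with "intrinsics" (3x3 intrinsics, pixels), "extrinsics" (4x4, takes a point from camera to world coordinates); the wrist camera has in their place "hand_eye" (4x4, takes a point from camera to tool coordinates, whose origin is the TCP and whose axes are the flange's). Camera axes: x right, y up, looking along -z (the intrinsics and any distortion apply to the point x, -y, -z); pixel columns grow to the right and rows downward; lengths in m; the calibration is good to about 2 mm. A picture is of the moment at which its call begins: read the wrist's pose just before it. calibration takes no time and is no camera call.
- env.sign_off(): hands the job in; it is judged then, once.
The state is a dict: "clock": time; "qpos": joint angles; "dq": joint speeds; "joint_efforts": joint torques, N m; "position": TCP position; "orientation": TCP orientation; "force": force on the tool from outside, world axes, zero at the start; "moment": the same for the moment, N m; "gripper_width": finger opening in m; "gripper_force": force on a finger pad.
Only numpy, scipy, OpenCV 4.12 (cv2) and the standard library are available. Lean on these libraries where they do the work, as an engineer would, in place of code of your own. Each camera call takes 0.05 s, during which the arm holds its last target. There are 200 camera calls.

## Working session

There is one attempt and no reset: what is moved stays moved. The work goes in short steps, Python scripts to look and compute and a tool call to move; the robot and the scene stay as the last step left them, time stands still between calls to the robot, and variables do not carry over. Pictures are saved under pics/ and viewed, at most 10 in all, crops included, and the job is handed in when it is done.

Besides the shell and the picture viewer there is one more tool, called after "Call:" as name([rows], argument=value, ...), one row to a line, values as JSON. play_rows: Moves the arm, as the interface text tells. Its arguments: {"type":"object","properties":{"commands":{"type":"array","items":{"type":"array","items":{"type":"number"}}},"grip_force":{"type":"number"}},"required":["commands"]}

```bash
ls; mkdir -p pics; python3 - <<'E'
from bench import env
import cv2, numpy as np
o=env.get_obs()
for k in o: print(k,np.round(o[k],3))
ims=[]
for n in ["scene","side","wrist"]:
    im=env.camera(n); cv2.imwrite(f"pics/{n}0.png",im[:,:,::-1]); ims.append(im)
    c=env.calibration(n); print(n,{k:np.round(v,3).tolist() for k,v in c.items()})
m=np.hstack(ims[:2])[:,:,::-1]
cv2.imwrite("pics/both0.png",cv2.resize(np.vstack([ims[0],ims[1]])[:,:,::-1],(400,600)))
E
```

```text
pics
clock 0.0
qpos [-0.917  0.502 -0.427  1.551  0.221  1.138 -0.21 ]
dq [-0.002 -0.001  0.001 -0.001 -0.001  0.001  0.001]
joint_efforts [-0.0000e+00 -5.6660e+01 -5.8170e+00 -2.7912e+01 -6.9000e-02  3.1000e-02
  0.0000e+00]
position [0.247 0.6   0.226]
orientation [-6.100e-01 -3.081e+00  3.000e-03]
force [ 0.138 -0.068 -0.497]
moment [-0.015 -0.061 -0.005]
gripper_force 0.0
gripper_width 0.092
scene {'intrinsics': [[369.713, 0.0, 252.655], [0.0, 369.713, 188.835], [0.0, 0.0, 1.0]], 'extrinsics': [[-0.546, 0.398, -0.737, -0.57], [-0.838, -0.274, 0.472, 0.683], [-0.014, 0.876, 0.483, 0.782], [0.0, 0.0, 0.0, 1.0]]}
side {'intrinsics': [[465.88, 0.0, 256.336], [0.0, 465.88, 190.49], [0.0, 0.0, 1.0]], 'extrinsics': [[0.219, 0.4, -0.89, -0.755], [-0.975, 0.067, -0.21, -0.298], [-0.025, 0.914, 0.404, 0.648], [0.0, 0.0, 0.0, 1.0]]}
wrist {'intrinsics': [[300.229, 0.0, 259.305], [0.0, 300.229, 195.268], [0.0, 0.0, 1.0]], 'hand_eye': [[0.0, 0.959, 0.284, 0.078], [1.0, 0.0, -0.001, -0.0], [-0.001, 0.284, -0.959, -0.158], [0.0, 0.0, 0.0, 1.0]]}
```

View pics/scene0.png

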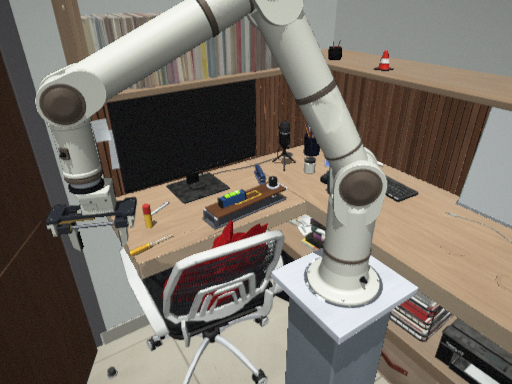

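View pics/side0.png

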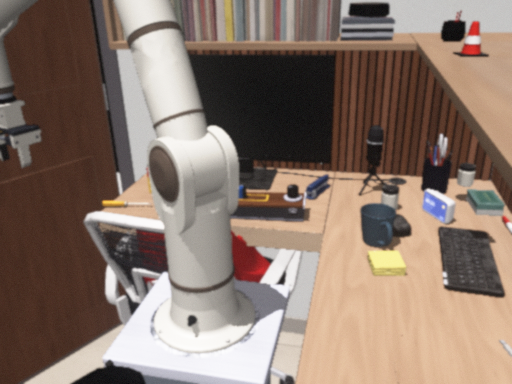

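The scene view shows the stand with the knob at (272,183), the level at (232,197) and yellow outline right next to it. The side view shows the knob at (293,192). I'll measure these by colour.

```bash
cat > h.py <<'E'
from bench import env
import cv2, numpy as np
from scipy.spatial.transform import Rotation as R
def cam(name):
    o=env.get_obs(); im=env.camera(name); c=env.calibration(name)
    if name=="wrist":
        T=np.eye(4); T[:3,:3]=R.from_rotvec(o["orientation"]).as_matrix(); T[:3,3]=o["position"]
        E=T@c["hand_eye"]
    else: E=np.array(c["extrinsics"])
    return im,np.array(c["intrinsics"]),E,o
def cast(px,K,E,z):
    px=np.atleast_2d(px).astype(float)
    d=np.c_[(px[:,0]-K[0,2])/K[0,0],-(px[:,1]-K[1,2])/K[1,1],-np.ones(len(px))]@E[:3,:3].T
    return E[:3,3]+d*((z-E[2,3])/d[:,2])[:,None]
def mask(im,lo,hi): return cv2.inRange(cv2.cvtColor(im,cv2.COLOR_RGB2HSV),lo,hi)
def blobs(m,amin=15):
    n,l,s,c=cv2.connectedComponentsWithStats(m)
    return [(s[i,4],c[i].round(1),s[i,:4]) for i in range(1,n) if s[i,4]>=amin]
E
python3 - <<'E'
from h import *
im,K,E,o=cam("scene")
for n,lo,hi,z in [("lime",(32,100,80),(50,255,255),.09),("yellow",(20,120,100),(31,255,255),.05),("blue",(100,120,60),(125,255,255),.07)]:
    for a,c,b in blobs(mask(im,lo,hi),8): print(n,a,c,b,cast(c,K,E,z).round(3))
print("knob",cast([[272,181]],K,E,.09).round(3))
cv2.imwrite("pics/crop1.png",cv2.resize(im[150:240,190:310,::-1],(800,600),interpolation=cv2.INTER_CUBIC))
E
```

```text
lime 55 [231. 194.] [224 190  16   8] [[0.499 0.096 0.09 ]]
yellow 69 [204.1  64. ] [202  49   5  29] [[ 3.156 -1.114  0.05 ]]
yellow 64 [249.2 196.5] [235 190  26  15] [[0.503 0.012 0.05 ]]
yellow 85 [147.9 220.9] [144 214   9  14] [[0.561 0.404 0.05 ]]
yellow 45 [ 74.9 220.4] [ 60 218  34   6] [[0.714 0.621 0.05 ]]
yellow 22 [307.5 242. ] [303 238  11   9] [[0.148 0.015 0.05 ]]
yellow 107 [139.2 249.2] [129 243  22  13] [[0.419 0.482 0.05 ]]
blue 29 [259.  170.4] [256 165   7  11] [[ 0.642 -0.128  0.07 ]]
blue 10 [262.5 177. ] [261 176   4   3] [[ 0.58  -0.104  0.07 ]]
blue 181 [233. 199.] [220 190  25  18] [[0.493 0.092 0.07 ]]
knob [[ 0.497 -0.094  0.09 ]]
```

View pics/crop1.png

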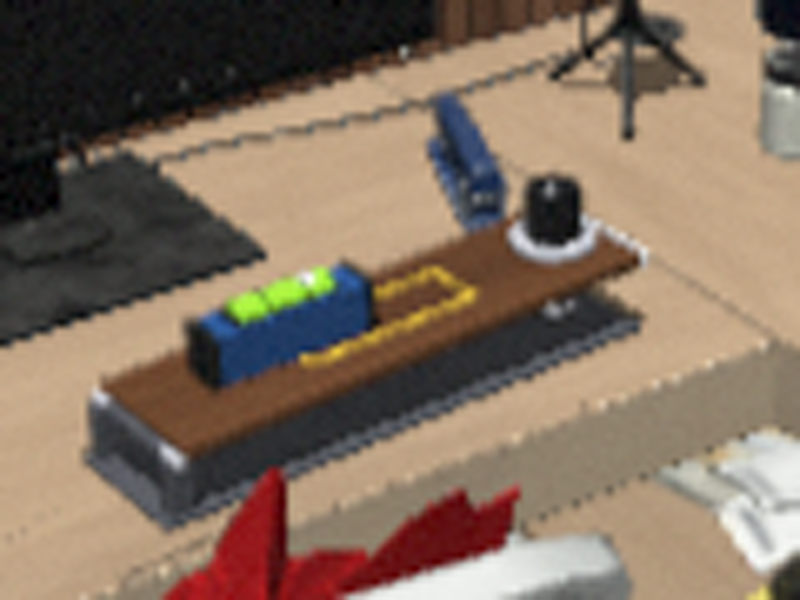

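The crop shows the level on the deck, partly over the outline's left end. The knob is at the right end. I'll move above the level, rotating so that the fingers close across it.

```bash
cat >> h.py <<'E'
def plan(target,yaw,n,rot_n=None):
    """rows from now to world target xyz(TCP), tool-y world yaw"""
    o=env.get_obs(); M=R.from_rotvec(o["orientation"]).as_matrix(); p=o["position"]
    y0=np.arctan2(M[1,1],M[0,1]); d=(np.array(target)-p)/n
    t=-(((yaw-y0)+np.pi)%(2*np.pi)-np.pi)/n; a=y0; rows=[]
    for i in range(n):
        ty=np.array([np.cos(a),np.sin(a),0]); tx=np.array([-np.sin(a),np.cos(a),0])
        rows.append([round(100*d@tx,2),round(100*d@ty,2),round(-100*d[2],2),round(t,3)]); a-=t
    print("pos",p.round(4),"yaw",y0.round(4),"q",np.round(o["qpos"],2)); print(rows)
E
python3 -c "
from h import *
plan([.5,.075,.226],0,14)"
```

```text
pos [0.2475 0.6006 0.2261] yaw 1.18 q [-0.92  0.5  -0.43  1.55  0.22  1.14 -0.21]
[[np.float64(-3.1), np.float64(-2.78), np.float64(0.0), np.float64(0.084)], [np.float64(-3.32), np.float64(-2.51), np.float64(0.0), np.float64(0.084)], [np.float64(-3.52), np.float64(-2.22), np.float64(0.0), np.float64(0.084)], [np.float64(-3.7), np.float64(-1.92), np.float64(0.0), np.float64(0.084)], [np.float64(-3.84), np.float64(-1.6), np.float64(0.0), np.float64(0.084)], [np.float64(-3.97), np.float64(-1.27), np.float64(0.0), np.float64(0.084)], [np.float64(-4.06), np.float64(-0.93), np.float64(0.0), np.float64(0.084)], [np.float64(-4.12), np.float64(-0.59), np.float64(0.0), np.float64(0.084)], [np.float64(-4.16), np.float64(-0.24), np.float64(0.0), np.float64(0.084)], [np.float64(-4.16), np.float64(0.11), np.float64(0.0), np.float64(0.084)], [np.float64(-4.14), np.float64(0.46), np.float64(0.0), np.float64(0.084)], [np.float64(-4.09), np.float64(0.81), np.float64(0.0), np.float64(0.084)], [np.float64(-4.0), np.float64(1.15), np.float64(0.0), np.float64(0.084)], [np.float64(-3.89), np.float64(1.48), np.float64(0.0), np.float64(0.084)]]
```

Call:
play_rows([
  [-3.1, -2.8, 0, 0.084, 0],
  [-3.3, -2.5, 0, 0.084, 0],
  [-3.5, -2.2, 0, 0.084, 0],
  [-3.7, -1.9, 0, 0.084, 0],
  [-3.8, -1.6, 0, 0.084, 0],
  [-4, -1.3, 0, 0.084, 0],
  [-4.1, -0.9, 0, 0.084, 0],
  [-4.1, -0.6, 0, 0.084, 0],
  [-4.2, -0.2, 0, 0.084, 0],
  [-4.2, 0.1, 0, 0.084, 0],
  [-4.1, 0.5, 0, 0.084, 0],
  [-4.1, 0.8, 0, 0.084, 0],
])

```text
clock: 1.4
position: [0.466, 0.1496, 0.2269]
orientation: [2.026, 2.401, 0.001]
force: [0.7, 0.1, -0.0]
gripper_width: 0.0919
gripper_force: 0.0
```

Call:
play_rows([
  [-4, 1.2, 0, 0.084, 0],
  [-3.9, 1.5, 0, 0.084, 0],
  [0, 0, 0, 0, 0],
  [0, 0, 0, 0, 0],
])

```text
clock: 1.8
position: [0.5027, 0.0751, 0.2265]
orientation: [-2.219, -2.223, 0.001]
force: [-0.6, 1.4, 0.0]
gripper_width: 0.0922
gripper_force: 0.0
```

```bash
python3 - <<'E'
from h import *
im,K,E,o=cam("wrist")
print(o["clock"],o["position"].round(4),o["orientation"].round(3),np.round(o["qpos"],2))
for n,lo,hi,z in [("lime",(32,100,80),(50,255,255),.094),("yellow",(20,120,100),(31,255,255),.05),("blue",(100,120,60),(125,255,255),.084),("black",(0,0,0),(180,255,40),.09)]:
    for a,c,b in blobs(mask(im,lo,hi),100): print(n,a,c,b,cast(c,K,E,z).round(4))
cv2.imwrite("pics/w1.png",im[:,:,::-1])
E
```

```text
1.8 [0.5027 0.0751 0.2265] [-2.219e+00 -2.223e+00  1.000e-03] [-0.22  0.22  0.02  1.91 -0.01  1.01 -0.19]
lime 1171 [257.9 167.2] [247 137  23  65] [[0.5002 0.0955 0.094 ]]
yellow 940 [259.2 220. ] [237 165  45 101] [[0.5016 0.0232 0.05  ]]
yellow 315 [ 89.4 281.1] [ 82 256  28  52] [[ 0.2864 -0.06    0.05  ]]
yellow 595 [426.  279.8] [409 256  28  52] [[ 0.7127 -0.0573  0.05  ]]
yellow 2264 [394.9 325.9] [245 319 267  12] [[ 0.6824 -0.1271  0.05  ]]
blue 921 [258.1 162.3] [242 119  32  97] [[0.5003 0.0986 0.084 ]]
black 130 [459.9 141.1] [455 114  16  56] [[0.6961 0.1207 0.09  ]]
black 127 [509.1 152. ] [505 131   7  34] [[0.7463 0.1103 0.09  ]]
black 267 [507.8 217.2] [501 187  11  49] [[0.7611 0.0422 0.09  ]]
black 1383 [ 97.3 308. ] [ 74 254  49  77] [[ 0.3157 -0.0698  0.09  ]]
black 426 [425.3 309.9] [405 270  38  53] [[ 0.6929 -0.0716  0.09  ]]
```

View pics/w1.png

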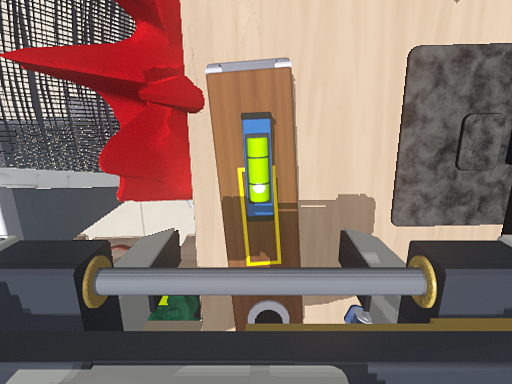

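Wrist view: level centre at about (258,165), outline's near edge at (246–281,264) and upper left corner at (239,168), knob ring at (268,318). Next I'll compute yaw and positions.

```bash
python3 - <<'E'
from h import *
K=np.array(env.calibration("wrist")["intrinsics"]); o=env.get_obs()
T=np.eye(4);T[:3,:3]=R.from_rotvec(o["orientation"]).as_matrix();T[:3,3]=o["position"]
E=T@env.calibration("wrist")["hand_eye"]
im=cv2.imread("pics/w1.png")[:,:,::-1]
def line(m,z,lab):
    ys,xs=np.nonzero(m); P=cast(np.c_[xs,ys],K,E,z)[:,:2]
    r=cv2.minAreaRect((P*1000).astype(np.float32)); print(lab,r, "mean",P.mean(0).round(4))
Y=mask(im,(20,120,90),(31,255,255)); Yz=np.zeros_like(Y); Yz[160:270,230:290]=Y[160:270,230:290]; line(Yz,.052,"outline")
L=mask(im,(32,100,80),(50,255,255)); line(L,.094,"vial")
B=np.zeros_like(Y); B0=mask(im,(95,100,40),(130,255,255)); B[110:225,235:280]=B0[110:225,235:280]; line(B,.084,"blue")
# deck side edges
D=mask(im,(5,80,30),(18,255,170))
for y in range(80,261,30):
    xs=np.nonzero(D[y,195:315])[0]+195; P=cast([[xs[0],y],[xs[-1],y]],K,E,.051); print(y,xs[0],xs[-1],P[:,:2].round(4).tolist())
print("knobring",cast([[268,315]],K,E,.058).round(4))
E
```

```text
outline ((501.7149963378906, 30.443920135498047), (43.239158630371094, 128.3721466064453), 4.6212263107299805) mean [0.5014 0.0245]
vial ((461.5818176269531, 25.253280639648438), (221.0405731201172, 47.72827911376953), 61.023014068603516) mean [0.4937 0.088 ]
blue ((499.8773498535156, 93.22422790527344), (27.370651245117188, 99.79603576660156), 2.7063798904418945) mean [0.4999 0.0981]
80 207 291 [[0.4463, 0.1804], [0.5336, 0.1808]]
110 210 293 [[0.4481, 0.1504], [0.5367, 0.1508]]
140 213 294 [[0.4501, 0.1187], [0.539, 0.1191]]
170 217 295 [[0.4533, 0.0852], [0.5414, 0.0856]]
200 221 297 [[0.4567, 0.0498], [0.545, 0.0502]]
230 224 298 [[0.4591, 0.0121], [0.5477, 0.0126]]
260 228 300 [[0.4629, -0.0278], [0.5518, -0.0274]]
knobring [[ 0.5131 -0.1023  0.058 ]]
```

```bash
python3 -c "
from h import *
plan([.5005,.0955,.059],0.047,9)"
```

```text
pos [0.5022 0.0766 0.2265] yaw 0.0044 q [-0.22  0.22  0.02  1.91 -0.01  1.01 -0.19]
[[np.float64(0.21), np.float64(-0.02), np.float64(1.86), np.float64(-0.005)], [np.float64(0.21), np.float64(-0.02), np.float64(1.86), np.float64(-0.005)], [np.float64(0.21), np.float64(-0.02), np.float64(1.86), np.float64(-0.005)], [np.float64(0.21), np.float64(-0.02), np.float64(1.86), np.float64(-0.005)], [np.float64(0.21), np.float64(-0.01), np.float64(1.86), np.float64(-0.005)], [np.float64(0.21), np.float64(-0.01), np.float64(1.86), np.float64(-0.005)], [np.float64(0.21), np.float64(-0.01), np.float64(1.86), np.float64(-0.005)], [np.float64(0.21), np.float64(-0.01), np.float64(1.86), np.float64(-0.005)], [np.float64(0.21), np.float64(-0.01), np.float64(1.86), np.float64(-0.005)]]
```

Call:
play_rows([
  [1.0, -0.1, 0, -0.02, 0.4],
  [1.0, -0.1, 1.5, -0.02, 0.4],
  [0, 0, 2.5, 0, 0.4],
  [0, 0, 2.5, 0, 0.4],
  [0, 0, 2.5, 0, 0.4],
  [0, 0, 2.5, 0, 0.4],
  [0, 0, 2.5, 0, 0.4],
  [0, 0, 1.8, 0, 0.4],
  [0, 0, 1.0, 0, 0.4],
  [0, 0, 0, 0, 0.4],
  [0, 0, 0, 0, 0.4],
])

```text
clock: 2.95
position: [0.5005, 0.0972, 0.0592]
orientation: [-2.17, -2.272, -0.001]
force: [0.2, 0.4, 0.4]
gripper_width: 0.0553
gripper_force: 0.0
```

Call:
play_rows([
  [0, 0, 0, 0, 0.8],
  [0, 0, 0, 0, 0.8],
  [0, 0, 0, 0, 0.8],
  [0, 0, 0, 0, 0.8],
  [0, 0, 0, 0, 0.8],
  [0, 0, 0, 0, 0.8],
], grip_force=8)

```text
clock: 3.55
position: [0.5009, 0.0962, 0.0592]
orientation: [2.172, 2.269, 0.001]
force: [0.8, -0.8, 3.4]
gripper_width: 0.0282
gripper_force: 8.0
```

```bash
python3 - <<'E'
from h import *
im,K,E,o=cam("wrist")
print(o["clock"],o["position"].round(4),o["gripper_width"],o["gripper_force"],o["force"].round(1))
cv2.imwrite("pics/w2.png",im[:,:,::-1])
plan([.502,.032,o["position"][2]],0.083,8)
E
```

```text
3.55 [0.5009 0.0962 0.0592] 0.028154096941365288 8.000619113445282 [ 0.8 -0.8  3.4]
pos [0.5009 0.0962 0.0592] yaw 0.044 q [-0.24  0.46 -0.    2.03  0.    0.64 -0.2 ]
[[np.float64(-0.8), np.float64(-0.02), np.float64(-0.0), np.float64(-0.005)], [np.float64(-0.8), np.float64(-0.03), np.float64(-0.0), np.float64(-0.005)], [np.float64(-0.8), np.float64(-0.03), np.float64(-0.0), np.float64(-0.005)], [np.float64(-0.8), np.float64(-0.03), np.float64(-0.0), np.float64(-0.005)], [np.float64(-0.8), np.float64(-0.04), np.float64(-0.0), np.float64(-0.005)], [np.float64(-0.8), np.float64(-0.04), np.float64(-0.0), np.float64(-0.005)], [np.float64(-0.8), np.float64(-0.05), np.float64(-0.0), np.float64(-0.005)], [np.float64(-0.8), np.float64(-0.05), np.float64(-0.0), np.float64(-0.005)]]
```

View pics/w2.png

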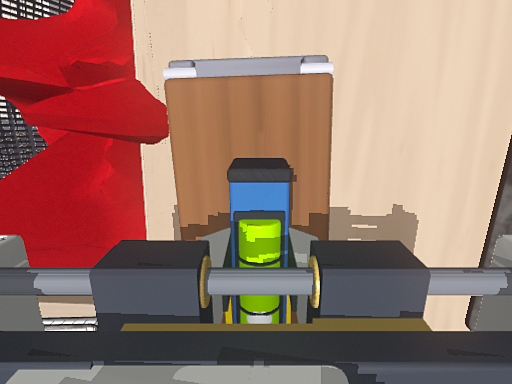

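The gripped level is centred in the fingers. Its far end cap is at rows 159–181 and the vial at x≈260. I'll slide it.

Call:
play_rows([
  [-0.4, 0, 0, -0.005, 0.8],
  [-0.8, 0, 0, -0.005, 0.8],
  [-0.8, 0, 0, -0.005, 0.8],
  [-0.8, 0, 0, -0.005, 0.8],
  [-0.8, -0.1, 0, -0.005, 0.8],
  [-0.8, 0, 0, -0.005, 0.8],
  [-0.8, -0.1, 0, -0.005, 0.8],
  [-0.8, 0, 0, -0.005, 0.8],
  [-0.4, -0.1, 0, 0, 0.8],
  [0, 0, 0, 0, 0.8],
  [0, 0, 0, 0, 0.8],
])

```text
clock: 4.7
position: [0.5024, 0.0329, 0.0595]
orientation: [2.125, 2.313, 0.003]
force: [0.1, 3.6, 7.1]
gripper_width: 0.0278
gripper_force: 8.0
```

Call:
play_rows([
  [0, 0, 0, 0, 0.6],
  [0, 0, 0, 0, 0.4],
  [0, 0, 0, 0, 0.4],
  [0, 0, -1.5, 0, 0.4],
  [0, 0, -3, 0, 0.4],
  [0, 0, -4, 0, 0.4],
  [1.5, 0, -4, 0, 0.4],
  [1.5, 0, -3, 0, 0.4],
  [0, 0, 0, 0, 0.4],
  [0, 0, 0, 0, 0.4],
])

```text
clock: 5.7
position: [0.4989, 0.0619, 0.2139]
orientation: [2.125, 2.313, 0.001]
force: [-0.5, -0.2, -1.4]
gripper_width: 0.0548
gripper_force: 0.0
```

```bash
python3 - <<'E'
from h import *
im,K,E,o=cam("wrist")
print(o["clock"],o["position"].round(4),o["gripper_width"],o["force"].round(1))
cv2.imwrite("pics/w3.png",im[:,:,::-1]); np.savez("w3.npz",K=K,E=E)
cv2.imwrite("pics/w3c.png",cv2.resize(im[60:360,130:390,::-1],(520,600),interpolation=cv2.INTER_CUBIC))
E
```

```text
5.7 [0.4989 0.0619 0.2139] 0.05482593381959793 [-0.5 -0.2 -1.4]
```

View pics/w3c.png

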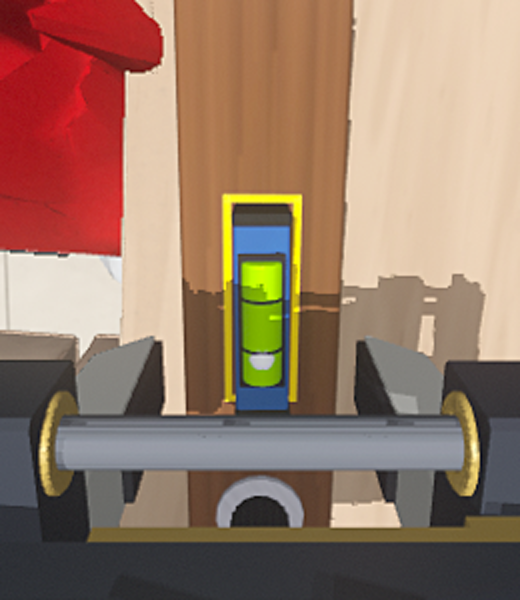

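Level sits inside the outline; crop far outline edge at row 194, level far edge at 205, knob at (260,515). I'll check numerically.

```bash
python3 - <<'E'
from h import *
d=np.load("w3.npz");K,E=d["K"],d["E"]
f=lambda x,y,z:cast([[130+x/2,60+y/2]],K,E,z)[0].round(4)
print("outline far L/R",f(222,195,.053),f(302,195,.053),"nearL",f(225,402,.053))
print("level far L/R",f(233,206,.087),f(291,206,.087))
print("vial far",f(262,262,.092),"near",f(262,386,.092))
print("knob ring",f(260,513,.06),"ring L/R",f(216,515,.06),f(304,515,.06))
for y in (60,240,400): print("edges",f({60:176,240:180,400:187}[y],y,.053),f({60:352,240:344,400:337}[y],y,.053))
E
```

```text
outline far L/R [0.4765 0.0855 0.053 ] [0.519  0.0891 0.053 ] nearL [ 0.4866 -0.0371  0.053 ]
level far L/R [0.4837 0.0864 0.087 ] [0.5114 0.0887 0.087 ]
vial far [0.4998 0.0612 0.092 ] near [ 0.5055 -0.0048  0.092 ]
knob ring [ 0.5133 -0.1073  0.06  ] ring L/R [ 0.4865 -0.111   0.06  ] [ 0.5404 -0.1064  0.06  ]
edges [0.4489 0.1514 0.053 ] [0.5369 0.1589 0.053 ]
edges [0.4554 0.059  0.053 ] [0.5444 0.0665 0.053 ]
edges [ 0.4641 -0.0377  0.053 ] [ 0.5524 -0.0302  0.053 ]
```

The level is about 4 mm too far toward +y. I'll regrip and slide it back.

Call:
play_rows([
  [-1.5, 0, 3, 0, 0.4],
  [-1.5, 0, 4, 0, 0.4],
  [0, 0, 4, 0, 0.4],
  [0, 0, 3, 0, 0.4],
  [0, 0, 1.5, 0, 0.4],
  [0, 0, 0, 0, 0.4],
  [0, 0, 0, 0, 0.8],
  [0, 0, 0, 0, 0.8],
  [0, 0, 0, 0, 0.8],
  [0, 0, 0, 0, 0.8],
  [0, 0, 0, 0, 0.8],
])

```text
clock: 6.85
position: [0.5023, 0.0322, 0.0596]
orientation: [2.125, 2.312, 0.002]
force: [1.1, -0.8, 2.4]
gripper_width: 0.0279
gripper_force: 8.0
```

Call:
play_rows([
  [-0.2, 0, 0, 0, 0.8],
  [-0.2, 0, 0, 0, 0.8],
  [0, 0, 0, 0, 0.8],
  [0, 0, 0, 0, 0.8],
  [0, 0, 0, 0, 0.4],
  [0, 0, 0, 0, 0.4],
  [0, 0, 0, 0, 0.4],
  [0, 0, -1.5, 0, 0.4],
  [0, 0, -3, 0, 0.4],
  [0, 0, -3, 0, 0.4],
  [0, 0, 0, 0, 0.4],
  [0, 0, 0, 0, 0.4],
])

```text
clock: 8.05
position: [0.502, 0.0277, 0.134]
orientation: [2.126, 2.311, 0.001]
force: [-0.1, 0.6, -0.3]
gripper_width: 0.0552
gripper_force: 0.0
```

```bash
python3 - <<'E'
from h import *
im,K,E,o=cam("scene")
w,K2,E2,o=cam("wrist")
print(o["clock"],o["position"].round(4),o["gripper_width"],o["force"].round(1))
a=cv2.resize(im[150:240,190:310,::-1],(480,360),interpolation=cv2.INTER_CUBIC)
b=cv2.resize(w[:,130:390,::-1],(320,473))
c=np.zeros((473,800,3),np.uint8); c[:360,:480]=a; c[:,480:]=b
cv2.imwrite("pics/c4.png",c)
E
```

```text
8.1 [0.5012 0.0277 0.1332] 0.05470591438430914 [ 0.  -0.2 -0.3]
```

View pics/c4.png

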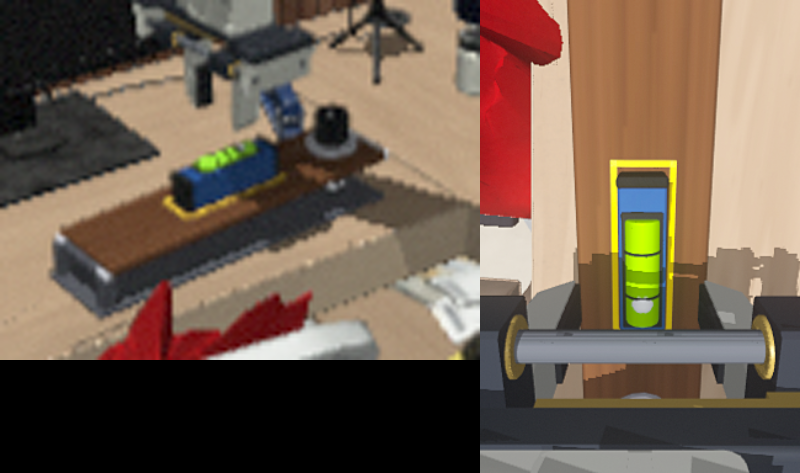

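The level now lies inside the outline with yellow visible all round. Now the knob, at about (0.5135,-0.108).

Call:
play_rows([
  [-2, 0, 0, 0, 0.4],
  [-3.5, 0, 0, 0, 0.4],
  [-3.5, 0, 0, 0, 0.4],
  [-3, 0, 0, 0, 0.4],
  [-1.6, 0, 0, 0, 0.4],
  [0, 0, 0, 0.11, 0.4],
  [0, 0, 0, 0.11, 0.4],
  [0, 0, 0, 0.1, 0.4],
  [0, 0, 0, 0, 0.4],
  [0, 0, 0, 0, 0.4],
])

```text
clock: 9.15
position: [0.5124, -0.1072, 0.1327]
orientation: [-2.464, -1.947, 0.003]
force: [0.2, 0.7, 0.5]
gripper_width: 0.0553
gripper_force: 0.0
```

```bash
python3 - <<'E'
from h import *
w,K2,E2,o=cam("wrist")
print(o["clock"],o["position"].round(4),o["qpos"].round(2))
P=lambda p:(lambda c:(K2[0,2]+K2[0,0]*c[0]/-c[2],K2[1,2]-K2[1,1]*c[1]/-c[2]))(np.linalg.inv(E2)@np.r_[p,1])
print("TCP px",P(o["position"]),"knobtop pred",P([.5135,-.108,.096]))
cv2.imwrite("pics/w5.png",w[:,:,::-1])
plan([.5135,-.108,.066],-.24,4)
E
```

```text
9.15 [ 0.5124 -0.1072  0.1327] [ 0.05  0.37  0.12  1.96 -0.06  0.82 -0.03]
TCP px (np.float64(261.2920408244058), np.float64(245.9717188229726)) knobtop pred (np.float64(262.8855667087335), np.float64(223.09254350023627))
pos [ 0.5126 -0.1073  0.1329] yaw -0.2333 q [ 0.05  0.37  0.12  1.96 -0.06  0.82 -0.03]
[[np.float64(-0.01), np.float64(0.03), np.float64(1.67), np.float64(0.002)], [np.float64(-0.01), np.float64(0.03), np.float64(1.67), np.float64(0.002)], [np.float64(-0.01), np.float64(0.03), np.float64(1.67), np.float64(0.002)], [np.float64(-0.01), np.float64(0.03), np.float64(1.67), np.float64(0.002)]]
```

View pics/w5.png

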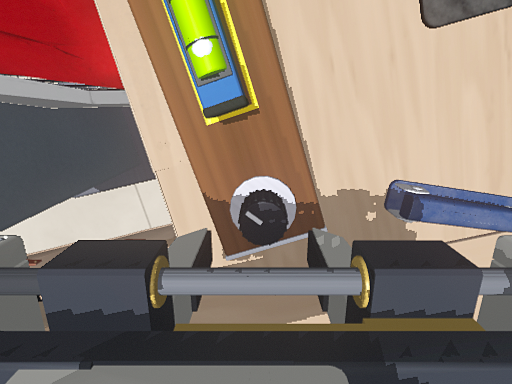

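Knob top is centred near (263,215), flange near (264,208); near end of level lies just inside the outline's edge. Quick cast.

```bash
python3 - <<'E'
from h import *
o=env.get_obs();c=env.calibration("wrist");K=c["intrinsics"];T=np.eye(4);T[:3,:3]=R.from_rotvec(o["orientation"]).as_matrix();T[:3,3]=o["position"];E=T@c["hand_eye"]
w=cv2.imread("pics/w5.png")[:,:,::-1]
r=w[150:255,215:312]; h=cv2.cvtColor(r,cv2.COLOR_RGB2HSV)
fl=((h[:,:,1]<50)&(h[:,:,2]>140)).astype(np.uint8); kn=(h[:,:,2]<60).astype(np.uint8)
for n,m,z in(("flange",fl,.062),("knob",kn,.09)):
    b=max(blobs(m,20),key=lambda t:t[0]); print(n,b)
    cn=max(cv2.findContours(m,0,2)[0],key=cv2.contourArea); (x,y),rad=cv2.minEnclosingCircle(cn); print(x+215,y+150,rad,cast([[x+215,y+150]],K,E,z).round(4))
E
```

```text
flange (np.int32(1267), array([47.7, 45. ]), array([15, 26, 66, 53], dtype=int32))
262.7109375 207.0 32.84831619262695 [[ 0.514  -0.1078  0.062 ]]
knob (np.int32(1819), array([47.4, 68.7]), array([23, 39, 50, 57], dtype=int32))
262.4973373413086 217.00865173339844 28.03145980834961 [[ 0.514  -0.1059  0.09  ]]
```

Call:
play_rows([
  [0, 0.1, 2, 0, 0.4],
  [0, 0, 2.5, 0, 0.4],
  [0, 0, 1.5, 0, 0.4],
  [0, 0, 0.5, 0, 0.4],
  [0, 0, 0, 0, 0.75],
  [0, 0, 0, 0, 0.75],
  [0, 0, 0, 0, 0.75],
  [0, 0, 0, 0, 0.75],
  [0, 0, 0, 0, 0.75],
  [0, 0, 0, 0, 0.75],
], grip_force=20)

```text
clock: 10.2
position: [0.5149, -0.1078, 0.0694]
orientation: [2.467, 1.944, 0.002]
force: [-0.1, -0.8, 2.9]
gripper_width: 0.0336
gripper_force: 20.0
```

Call:
play_rows([
  [0, 0, 0.1, 0, 0.75],
  [0, 0, 0.1, 0, 0.75],
  [0, 0, 0.1, 0, 0.75],
  [0, 0, 0, 0, 0.75],
  [0, 0, 0, 0, 0.75],
])

```text
clock: 10.7
position: [0.5147, -0.1082, 0.066]
orientation: [2.467, 1.943, 0.001]
force: [0.5, -1.3, 6.0]
gripper_width: 0.0334
gripper_force: 20.0
```

Call:
play_rows([
  [0, 0, 0.1, 0, 0.75],
  [0, 0, 0.1, 0, 0.75],
  [0, 0, 0, 0, 0.75],
  [0, 0, 0, 0, 0.75],
])

```text
clock: 11.1
position: [0.516, -0.1082, 0.0653]
orientation: [2.465, 1.943, 0.004]
force: [0.3, -1.2, 13.7]
gripper_width: 0.0336
gripper_force: 20.0
```

Call:
play_rows([
  [0, 0, 0.1, 0, 0.75],
  [0, 0, 0, 0, 0.75],
  [0, 0, 0, 0, 0.75],
])

```text
clock: 11.4
position: [0.5168, -0.1081, 0.065]
orientation: [2.465, 1.942, 0.006]
force: [-0.5, -0.3, 18.0]
gripper_width: 0.0338
gripper_force: 20.0
```

Call:
play_rows([
  [0, 0, 0.1, 0, 0.75],
  [0, 0, 0, 0, 0.75],
  [0, 0, 0, 0, 0.75],
])

```text
clock: 11.7
position: [0.5176, -0.1081, 0.0647]
orientation: [2.464, 1.942, 0.007]
force: [-0.5, -0.2, 22.1]
gripper_width: 0.0333
gripper_force: 20.0
```

Pressed onto the stop at 22 N. I'll turn 0.6 rad counter-clockwise, following the end down.

Call:
play_rows([
  [0, 0, 0.02, -0.06, 0.75],
  [0, 0, 0.02, -0.06, 0.75],
  [0, 0, 0.02, -0.06, 0.75],
  [0, 0, 0.02, -0.06, 0.75],
  [0, 0, 0.02, -0.06, 0.75],
  [0, 0, 0.02, -0.06, 0.75],
  [0, 0, 0.02, -0.06, 0.75],
  [0, 0, 0.02, -0.06, 0.75],
  [0, 0, 0.02, -0.06, 0.75],
  [0, 0, 0.02, -0.06, 0.75],
])

```text
clock: 12.7
position: [0.5182, -0.1082, 0.0632]
orientation: [1.776, 2.583, 0.005]
force: [-0.7, 0.4, 25.7]
gripper_width: 0.0332
gripper_force: 20.0
```

Call:
play_rows([
  [0, 0, 0, 0, 0.75],
  [0, 0, 0, 0, 0.75],
  [0, 0, 0, 0, 0.75],
  [0, 0, 0, 0, 0.75],
  [0, 0, 0, 0, 0.75],
  [0, 0, 0, 0, 0.75],
  [0, 0, 0, 0, 0.75],
  [0, 0, 0, 0, 0.75],
  [0, 0, 0, 0, 0.75],
  [0, 0, 0, 0, 0.75],
  [0, 0, 0, 0, 0.75],
  [0, 0, 0, 0, 0.75],
])

```text
clock: 13.9
position: [0.518, -0.1082, 0.0632]
orientation: [1.778, 2.582, 0.005]
force: [-2.0, -0.4, 25.2]
gripper_width: 0.0339
gripper_force: 20.0
```

Call:
play_rows([
  [0, 0, 0, 0, 0.75],
  [0, 0, 0, 0, 0.75],
  [0, 0, 0, 0, 0.75],
  [0, 0, 0, 0, 0.75],
  [0, 0, 0, 0, 0.75],
  [0, 0, 0, 0, 0.75],
  [0, 0, 0, 0, 0.75],
  [0, 0, 0, 0, 0.75],
])

```text
clock: 14.7
position: [0.518, -0.1082, 0.0632]
orientation: [1.778, 2.582, 0.005]
force: [-2.0, -0.2, 25.5]
gripper_width: 0.0336
gripper_force: 20.0
```

```bash
python3 - <<'E'
from h import *
w,K,E,o=cam("wrist"); s,Ks,Es,_=cam("scene")
print(o["clock"],o["position"].round(4),o["force"].round(1),o["qpos"].round(2)); np.savez("w6.npz",K=K,E=E)
cv2.imwrite("pics/w6.png",w[:,:,::-1]); cv2.imwrite("pics/s6.png",s[:,:,::-1])
c=np.zeros((600,800,3),np.uint8); c[:384,:512]=w[:,:,::-1]; c[384:,:500]=cv2.resize(s[180:210,213:283,::-1],(500,216),interpolation=cv2.INTER_CUBIC)
cv2.imwrite("pics/c6.png",c)
E
```

```text
14.7 [ 0.518  -0.1082  0.0632] [-2.  -0.2 25.5] [ 0.19  0.48 -0.04  1.99  0.03  0.67  0.49]
```

View pics/c6.png

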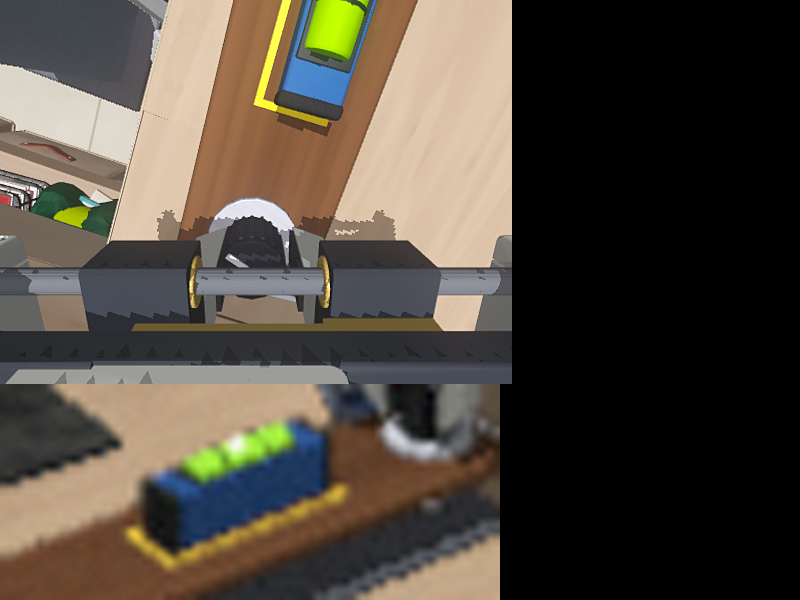

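Scene crop: the vial spans x≈183–297 and the white bubble sits at about 237, near its middle. I'll measure it at subpixel level.

```bash
cat >> h.py <<'E'
def bubble(s,lo=(213,180),hi=(283,210)):
    r=s[lo[1]:hi[1],lo[0]:hi[0]].astype(float)
    G=r[:,:,1]-r[:,:,2]; 
    lime=(mask(s,(30,90,60),(50,255,255))[lo[1]:hi[1],lo[0]:hi[0]]>0).astype(np.uint8)
    n,l,st,c=cv2.connectedComponentsWithStats(cv2.dilate(lime,np.ones((3,3),np.uint8))); k=1+st[1:,4].argmax()
    ys,xs=np.nonzero(l==k); P=np.c_[xs,ys]; m=P.mean(0); u=np.linalg.svd(P-m)[2][0]; u*=np.sign(u[0])
    t=np.arange(-11,11.01,.5); q=m+t[:,None]*u; nrm=np.array([-u[1],u[0]])
    prof=[]
    for w in(-1,0,1):
        z=(q+w*nrm).astype(np.float32); prof.append([cv2.remap(r[:,:,ch].astype(np.float32),z[:,:1],z[:,1:],cv2.INTER_LINEAR)[:,0] for ch in range(3)])
    p=np.mean(prof,0); print("mid",m+lo,"u",u)
    for ti,a in zip(t,p.T): print(ti,a.round().astype(int).tolist())
E
python3 - <<'E'
from h import *
s=cv2.imread("pics/s6.png")[:,:,::-1]; bubble(s)
c=env.calibration("scene");K=np.array(c["intrinsics"]);E=np.array(c["extrinsics"])
P=lambda p:(lambda c:(K[0,2]+K[0,0]*c[0]/-c[2],K[1,2]-K[1,1]*c[1]/-c[2]))(np.linalg.inv(E)@np.r_[p,1])
sp=np.array([.5025,.0275,.096]); d=np.array([-.083,.9966,0])
for k in(-.032,-.013,0,.013,.032): print(k,np.round(P(sp+k*d),1))
E
```

```text
mid [245.81818182 188.9       ] u [ 0.94590283 -0.32445004]
-11.0 [95, 110, 143]
-10.5 [88, 105, 140]
-10.0 [84, 100, 132]
-9.5 [85, 95, 120]
-9.0 [86, 94, 106]
-8.5 [87, 97, 86]
-8.0 [91, 108, 72]
-7.5 [104, 134, 64]
-7.0 [122, 167, 61]
-6.5 [141, 198, 64]
-6.0 [152, 214, 67]
-5.5 [158, 222, 68]
-5.0 [160, 224, 68]
-4.5 [161, 226, 68]
-4.0 [161, 228, 67]
-3.5 [157, 227, 64]
-3.0 [147, 211, 62]
-2.5 [133, 186, 60]
-2.0 [131, 180, 63]
-1.5 [150, 202, 79]
-1.0 [176, 225, 109]
-0.5 [192, 235, 132]
0.0 [198, 235, 146]
0.5 [195, 231, 145]
1.0 [183, 227, 121]
1.5 [172, 226, 96]
2.0 [163, 226, 77]
2.5 [157, 228, 65]
3.0 [152, 224, 61]
3.5 [144, 211, 60]
4.0 [140, 203, 59]
4.5 [144, 209, 60]
5.0 [152, 220, 63]
5.5 [155, 224, 63]
6.0 [155, 223, 62]
6.5 [152, 216, 66]
7.0 [137, 196, 73]
7.5 [112, 164, 89]
8.0 [87, 129, 113]
8.5 [69, 103, 129]
9.0 [61, 90, 132]
9.5 [61, 84, 122]
10.0 [68, 82, 109]
10.5 [87, 92, 107]
11.0 [112, 106, 106]
-0.032 [252.3 184.9]
-0.013 [248.4 186.4]
0 [245.8 187.4]
0.013 [243.1 188.4]
0.032 [239.1 189.9]
```

The lines are at t=-2.1 and 4.0 px and the bubble at about 0.2 px, which is roughly 3 mm past centre, but at 4 mm/px that is coarse. I'll regrasp at an angle where the wrist camera can see the bubble while the knob is pressed.

Call:
play_rows([
  [0, 0, -0.5, 0, 0.75],
  [0, 0, -0.4, 0, 0.75],
  [0, 0, 0, 0, 0.4],
  [0, 0, 0, 0, 0.4],
  [0, 0, 0, 0, 0.4],
  [0, 0, 0, -0.12, 0.4],
  [0, 0, 0, -0.12, 0.4],
  [0, 0, 0, -0.12, 0.4],
  [0, 0, 0, 0, 0.4],
])

```text
clock: 15.7
position: [0.5139, -0.1075, 0.0683]
orientation: [-1.289, -2.864, -0.0]
force: [-1.1, 0.0, -0.2]
gripper_width: 0.0552
gripper_force: 0.0
```

Call:
play_rows([
  [0, 0, 0, 0, 0.75],
  [0, 0, 0, 0, 0.75],
  [0, 0, 0, 0, 0.75],
  [0, 0, 0, 0, 0.75],
  [0, 0, 0, 0, 0.75],
  [0, 0, 0.2, 0, 0.75],
  [0, 0, 0.2, 0, 0.75],
  [0, 0, 0.2, 0, 0.75],
  [0, 0, 0.1, 0, 0.75],
  [0, 0, 0.1, 0, 0.75],
  [0, 0, 0, 0, 0.75],
  [0, 0, 0, 0, 0.75],
])

```text
clock: 16.9
position: [0.5176, -0.108, 0.0637]
orientation: [1.288, 2.858, 0.003]
force: [-1.1, 0.2, 19.8]
gripper_width: 0.0333
gripper_force: 20.0
```

Call:
play_rows([
  [0, 0, 0, 0, 0.75],
  [0, 0, 0, 0, 0.75],
  [0, 0, 0, 0, 0.75],
  [0, 0, 0, 0, 0.75],
  [0, 0, 0, 0, 0.75],
  [0, 0, 0, 0, 0.75],
  [0, 0, 0, 0, 0.75],
  [0, 0, 0, 0, 0.75],
  [0, 0, 0, 0, 0.75],
  [0, 0, 0, 0, 0.75],
  [0, 0, 0, 0, 0.75],
  [0, 0, 0, 0, 0.75],
])

```text
clock: 18.1
position: [0.5176, -0.108, 0.0637]
orientation: [1.288, 2.858, 0.003]
force: [-1.0, 0.4, 20.6]
gripper_width: 0.0332
gripper_force: 20.0
```

Call:
play_rows([
  [0, 0, 0, 0, 0.75],
  [0, 0, 0, 0, 0.75],
  [0, 0, 0, 0, 0.75],
  [0, 0, 0, 0, 0.75],
  [0, 0, 0, 0, 0.75],
  [0, 0, 0, 0, 0.75],
  [0, 0, 0, 0, 0.75],
  [0, 0, 0, 0, 0.75],
])

```text
clock: 18.9
position: [0.5176, -0.108, 0.0637]
orientation: [1.288, 2.858, 0.003]
force: [-1.5, -0.6, 20.7]
gripper_width: 0.0339
gripper_force: 20.0
```

```bash
python3 - <<'E'
from h import *
w,K,E,o=cam("wrist"); s,Ks,Es,_=cam("scene")
print(o["clock"],o["position"].round(4),o["force"].round(1),o["qpos"].round(2)); np.savez("w7.npz",K=K,E=E)
cv2.imwrite("pics/w7.png",w[:,:,::-1]); cv2.imwrite("pics/s7.png",s[:,:,::-1])
b=cv2.resize(w[:150,312:,::-1],(800,600),interpolation=cv2.INTER_CUBIC); cv2.imwrite("pics/w7c.png",b)
bubble(s)
E
```

```text
18.9 [ 0.5176 -0.108   0.0637] [-1.5 -0.6 20.7] [ 0.26  0.48 -0.13  1.99  0.1   0.67  0.8 ]
mid [245.8        188.78181818] u [ 0.94536337 -0.32601854]
-11.0 [97, 106, 131]
-10.5 [92, 106, 135]
-10.0 [87, 101, 129]
-9.5 [82, 94, 116]
-9.0 [82, 91, 101]
-8.5 [86, 96, 84]
-8.0 [94, 111, 71]
-7.5 [106, 139, 61]
-7.0 [123, 173, 56]
-6.5 [142, 201, 61]
-6.0 [153, 214, 67]
-5.5 [160, 222, 69]
-5.0 [162, 226, 69]
-4.5 [163, 229, 69]
-4.0 [162, 230, 68]
-3.5 [157, 226, 65]
-3.0 [145, 209, 61]
-2.5 [129, 186, 56]
-2.0 [125, 181, 55]
-1.5 [140, 203, 61]
-1.0 [163, 225, 79]
-0.5 [181, 234, 104]
0.0 [195, 235, 135]
0.5 [198, 233, 148]
1.0 [188, 230, 127]
1.5 [177, 228, 105]
2.0 [168, 229, 85]
2.5 [157, 223, 68]
3.0 [152, 217, 64]
3.5 [149, 213, 62]
4.0 [145, 207, 61]
4.5 [148, 213, 62]
5.0 [155, 224, 64]
5.5 [157, 226, 63]
6.0 [155, 221, 64]
6.5 [150, 212, 67]
7.0 [132, 186, 74]
7.5 [107, 152, 89]
8.0 [83, 119, 110]
8.5 [64, 95, 123]
9.0 [56, 85, 124]
9.5 [61, 82, 117]
10.0 [71, 83, 106]
10.5 [91, 95, 105]
11.0 [117, 109, 104]
```

View pics/w7c.png

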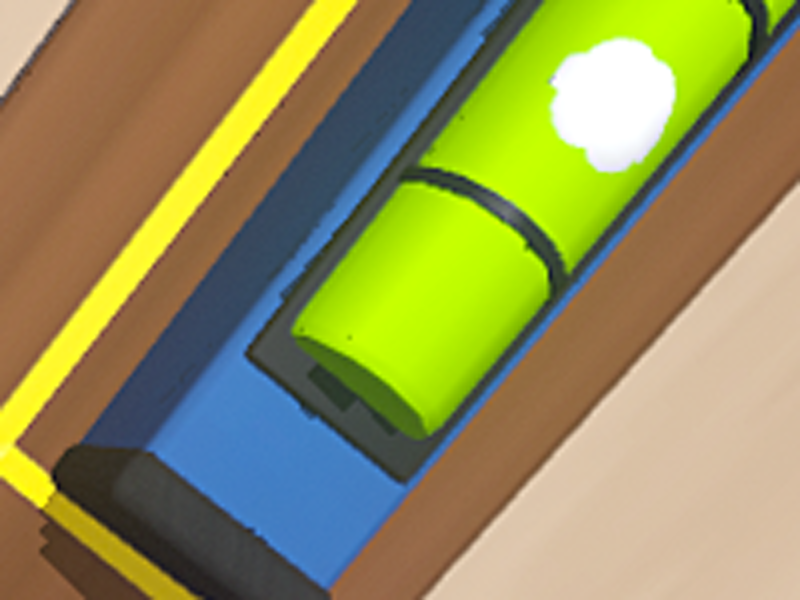

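Wrist crop: white bubble at (613,105), near line crossing its axis at about (505,212), far line's right end at about (757,50) versus near line's right end at (560,285).

```bash
python3 - <<'E'
from h import *
d=np.load("w7.npz");K,E=d["K"],d["E"]
f=lambda x,y,z:cast([[312+x/4,y/4]],K,E,z)[0]
u=np.array([.083,-.9966,0])
for n,x,y,z in[("near apex",505,212,.096),("near R end",560,285,.089),("far R end",757,50,.089),("near line ~mid-right",545,245,.093),("far line mid-right",765,20,.093),("bubble",613,105,.096),("bubble hi",613,105,.098),("vial near end top",365,370,.096)]:
    p=f(x,y,z); print(n,p.round(4),"along(mm toward knob)",round(1000*(p-[.5025,.0275,0])@u,1))
E
```

```text
near apex [0.5037 0.01   0.096 ] along(mm toward knob) 17.5
near R end [0.5155 0.0128 0.089 ] along(mm toward knob) 15.8
far R end [0.5129 0.0388 0.089 ] along(mm toward knob) -10.4
near line ~mid-right [0.5099 0.0122 0.093 ] along(mm toward knob) 15.9
far line mid-right [0.5099 0.0381 0.093 ] along(mm toward knob) -10.0
bubble [0.504  0.0225 0.096 ] along(mm toward knob) 5.1
bubble hi [0.5034 0.0213 0.098 ] along(mm toward knob) 6.2
vial near end top [ 0.5046 -0.0083  0.096 ] along(mm toward knob) 35.8
```

```bash
python3 - <<'E'
from h import *
s=cv2.imread("pics/s7.png")[:,:,::-1].astype(float)
r=s[180:205,232:262]; W=np.clip(r[:,:,2]-85,0,None)*(r[:,:,0]>150)*(r[:,:,1]>190)
ys,xs=np.mgrid[180:205,232:262]; c=np.array([(W*xs).sum(),(W*ys).sum()])/W.sum(); print("white",c)
cal=env.calibration("scene");K=np.array(cal["intrinsics"]);E=np.array(cal["extrinsics"])
P=lambda p:(lambda c:np.array([K[0,2]+K[0,0]*c[0]/-c[2],K[1,2]-K[1,1]*c[1]/-c[2]]))(np.linalg.inv(E)@np.r_[p,1])
d=np.array([.083,-.9966,0]); o=np.array([.5025,.0275,0]); nx=np.array([.9966,.083,0])
m=np.array([245.8,188.78]); u=np.array([.945,-.326])
for nm,off in[("apex",[0,.096]),("dome",[0,.097]),("side45",[-.007,.092]),("side",[-.009,.088])]:
    print(nm,[np.round((P(o+a*d+off[0]*nx+np.array([0,0,off[1]]))-m)@np.c_[u,[-u[1],u[0]]],2).tolist() for a in(-.032,-.013,0,.013,.032)])
print("white t,n",(c-m)@u,(c-m)@np.array([.326,.945]))
E
```

```text
white [245.91551724 187.62068966]
apex [[-6.72, -1.12], [-2.46, -1.25], [0.43, -1.34], [3.28, -1.43], [7.41, -1.56]]
dome [[-6.66, -1.33], [-2.39, -1.47], [0.49, -1.56], [3.35, -1.64], [7.48, -1.77]]
side45 [[-6.2, 0.76], [-1.92, 0.62], [0.96, 0.52], [3.82, 0.42], [7.95, 0.28]]
side [[-6.24, 1.93], [-1.97, 1.77], [0.92, 1.67], [3.78, 1.56], [7.91, 1.41]]
white t,n 0.4870989655172401 -1.0578896551724164
```

```bash
python3 - <<'E'
from h import *
d=np.load("w6.npz");K,E=d["K"],d["E"]; w=cv2.imread("pics/w6.png")[:,:,::-1]
print("cam",E[:3,3].round(3))
u=np.array([.083,-.9966,0]); nx=np.array([.9966,.083,0]); o=np.array([.5025,.0275,.051])
P=lambda p:(lambda c:np.array([K[0,2]+K[0,0]*c[0]/-c[2],K[1,2]-K[1,1]*c[1]/-c[2]]))(np.linalg.inv(E)@np.r_[p,1])
for lat in(-.017,-.008,0,.008):
  print("lat",lat)
  for a in np.arange(.046,.068,.001):
    x,y=P(o+a*u+lat*nx).round().astype(int); print(round(a*1000),(x,y),w[y,x].tolist() if 0<=x<512 and 0<=y<384 else None,end=" ")
  print()
E
```

```text
cam [ 0.488 -0.036  0.221]
lat -0.017
46 (np.int64(270), np.int64(76)) [136, 84, 64] 47 (np.int64(269), np.int64(78)) [166, 129, 71] 48 (np.int64(268), np.int64(80)) [231, 221, 73] 49 (np.int64(268), np.int64(82)) [130, 78, 67] 50 (np.int64(267), np.int64(84)) [170, 132, 70] 51 (np.int64(267), np.int64(86)) [132, 80, 66] 52 (np.int64(266), np.int64(88)) [163, 124, 70] 53 (np.int64(266), np.int64(90)) [135, 84, 66] 54 (np.int64(265), np.int64(92)) [167, 128, 69] 55 (np.int64(265), np.int64(94)) [135, 85, 65] 56 (np.int64(264), np.int64(96)) [130, 77, 68] 57 (np.int64(264), np.int64(97)) [135, 81, 68] 58 (np.int64(263), np.int64(99)) [222, 207, 67] 59 (np.int64(263), np.int64(101)) [255, 254, 56] 60 (np.int64(262), np.int64(103)) [255, 252, 49] 61 (np.int64(262), np.int64(105)) [255, 255, 48] 62 (np.int64(261), np.int64(107)) [172, 134, 69] 63 (np.int64(261), np.int64(109)) [147, 100, 65] 64 (np.int64(260), np.int64(110)) [148, 101, 64] 65 (np.int64(260), np.int64(112)) [149, 103, 65] 66 (np.int64(259), np.int64(114)) [149, 102, 66] 67 (np.int64(258), np.int64(116)) [149, 103, 67] 68 (
[... 2650 characters left out ...]
309), np.int64(105)) [68, 68, 66] 55 (np.int64(309), np.int64(107)) [70, 68, 67] 56 (np.int64(308), np.int64(109)) [60, 61, 59] 57 (np.int64(308), np.int64(111)) [57, 55, 54] 58 (np.int64(307), np.int64(113)) [82, 70, 39] 59 (np.int64(306), np.int64(115)) [189, 166, 24] 60 (np.int64(306), np.int64(116)) [183, 160, 21] 61 (np.int64(305), np.int64(118)) [185, 163, 27] 62 (np.int64(305), np.int64(120)) [165, 140, 35] 63 (np.int64(304), np.int64(122)) [84, 59, 41] 64 (np.int64(304), np.int64(124)) [88, 62, 42] 65 (np.int64(303), np.int64(125)) [86, 61, 42] 66 (np.int64(302), np.int64(127)) [86, 61, 43] 67 (np.int64(302), np.int64(129)) [84, 57, 39] 68 (np.int64(301), np.int64(131)) [140, 95, 62]
```

The bubble is within about 1 mm of midway in both views, and the level lies within the outline, about 2 mm off centre. The knob is held down at about 20 N against the 9 N needed, so I'm handing in.

```bash
python3 -c "
from bench import env
o=env.get_obs(); print(o['clock'],o['force'],o['gripper_force']); print(env.sign_off())"
```

```text
19.0 [-1.95307646 -0.51054129 19.6331616 ] 20.02055525779724
the job is handed in; nothing more can be done
None
```

The job is handed in at 19 s: the level lies straight within the outline (about 2 mm off centre), and the fingers hold the knob fully down at about 20 N with the bubble within about 1–2 mm of midway.

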